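Set the polariser ring of the bottle strain viewer to its preset pin and lock it

ROBOT

A 7-joint arm with a two-finger parallel gripper is mounted at the origin on a cart in front of the work surface, level with it; the furniture and walls round the work are solid. World frame = base frame: x ahead of the robot, y to its left, z up, the work surface at z = 0. Lengths are in m, angles in rad, forces in N, time in s.
With the tool pointing down it reaches from about 0.425 to 0.875 m from the base axis. Payload 4.7 kg.
Tool frame: the origin (TCP) lies midway between the tips of the shut fingers; the grasp point (between the pads) lies 19 mm behind it (ctrl.grip_point_offset is the distance from the TCP to the grasp point, in m); z points along the fingers, y is the line along which they close (so a half turn about z gives the same grasp; the last joint's range is limited). The gripper opens to 87 mm and grips with 3 to 60 N. Pads are 19 mm wide; open, the fingers measure 117 mm over their backs; the gripper's body (75 mm by 190 mm) begins 51 mm behind the grasp point.
Start: joints at [-1.153, 0.321, -0.07, 1.45, 0.023, 1.371, -0.057], TCP at [0.255, 0.598, 0.223] pointing down, gripper open.
Joint ranges: [-2.86, 2.86], [-0.3, 2.09], [-1.38, 1.24], [0.06, 2.45], [-1.56, 4.7], [0.09, 2.05], [-2.69, 2.69]. Speed limits (rad/s): [2.57, 2.57, 3.14, 3.14, 3.14, 3.14, 3.14].

INTERFACE

Orientations are given as a rotation vector (axis times angle).
In Python, from bench import ctrl gives the robot as it stands. The module is installed in compiled form; this text tells all that it offers.
- The arm moves only by the shell command python3 -m handwheel 'ROWS' [OPENING] [FORCE]. ROWS is JSON, a list of rows, each an object of numbers: "x", "y", "z": the shift along the tool's x, y, z in m; "wx", "wy", "wz": the turn, a rotation vector about the tool's x, y, z in degrees. A call has 1 to 10 rows; each row is the pose to reach, as a shift and turn from the pose commanded when the call began, along the tool's axes at that moment; what a row does not reach only later rows make up. A row lasts 1/12 s, in which the tool goes at most 41.7 mm and 7.16 degrees, less where a joint would pass 70% of its speed; a pose out of reach is approached as far as the arm can. A call with a gripper value outside its range is refused whole. OPENING is the finger opening in m, from 0 to 0.087, set as the call begins (- or left out, the last holds). The fingers move at their own pace and stop on an object; FORCE is the grip in N (left out, the last holds). Time passes only in rows, so rows that repeat a pose let the fingers close. It gives the time, the measured TCP pose, the force, the opening and the grip force at its end, in the units of the state.
- ctrl.get_state(): the state, without advancing time (a new reading comes with each control period).
- ctrl.get_image(name): name is "scene" or "top" or "wrist"; returns a dict with "image" (480x640x3 uint8, red, green, blue), "K" (3x3 intrinsics, pixels), "world_to_cam" (4x4, takes a point from world to camera coordinates); the wrist camera has in their place "hand_eye" (4x4, takes a point from camera to tool coordinates, whose origin is the TCP and whose axes are the flange's). Camera axes: x right, y down, z forward; pixel columns grow to the right and rows downward; lengths in m; the calibration is good to about 2 mm. A picture is of the moment at which its call begins: read the wrist's pose just before it. There is no depth.
- ctrl.close_job(): hands the job in; it is judged then, once.
The state is a dict: "time": time; "joint_positions": joint angles; "qd": joint speeds; "joint_torque": joint torques, N m; "position": TCP position; "tool_rot": TCP orientation; "ft_force": force on the tool from outside, world axes, zero at the start; "torque": the same for the moment, N m; "grip_width": opening from 0.0 (shut) to 1.0 (fully open); "grip_force": force on a finger pad.
Only numpy, scipy, OpenCV 4.12 (cv2) and the standard library are available. Lean on these libraries where they do the work, as an engineer would, in place of code of your own. Each camera call takes 0.05 s, during which the arm holds its last target. There are 200 camera calls.

TASK

On the strain viewer, push the upright post of the ring's lever around its arc with the fingertips until the lever's pointer points straight at the tall preset pin (the other three holes of the scale hold flat screws). Then push the upright tab of the locking slide fully in towards the ring, and withdraw. Only push, gently, without pinching anything, and leave the sample bottle on the lit window and the other things on the bench where they stand.

Things in the scene. Friction and masses are not known exactly. Their poses are not given: they have to be found in the camera images.
- viewer: Strain viewer: fixed flat grey light box, 190 x 210 x 18 mm, with a round white lit window (68 mm) and a dark ring round it. Origin on the bench under the centre of window and ring; the box spans x -125..+65, y +-105 mm in its own axes. Its -x side, with lever and scale, faces the robot, turned up to 17 degrees. A tall machine column stands at its left: approach from in front and above.
- ring (a joint): The ring's turning angle in rad about the vertical axis through the viewer's origin; 0: the lever points along the viewer's -x; grows counter-clockwise seen from above (the lever moves from -x towards the viewer's -y). Stops at +-1.25; starts within +-0.15. Light friction, about 1.5 N at the post; it stays where it is left.
- lever_post (a point): A point on the lever's upright post, 70 mm above the bench, 78 mm from the ring's axis. The post is a vertical round bar 12 mm in diameter (its black cap, the top 12 mm, 14 mm), from the flat lever arm (top 28 mm above the bench) up to 88 mm above the bench. It turns with the ring.
- pointer_sight (a point): A point on the lever's centre line, beyond the arm's pointed tip (tip 94 mm from the axis), 108 mm from the ring's axis, at the radius of the scale's holes: it comes right over the preset pin's centre when the pointer points at the pin. It turns with the ring.
- preset_pin: Tall steel pin, 8 mm in diameter with a 12 mm foot, top 49 mm above the bench, fixed in one of the four holes of the scale, 108 mm from the ring's axis at ring angles -0.9, -0.45, +0.45, +0.9 rad (which one varies). The other holes hold flat screws, 12 mm wide, 3 mm high. Origin at its underside, 18 mm above the bench. The lever does not touch pin or screws; no stop marks the setting.
- lock (a joint): Travel of the locking slide in m: 0 fully out, 0.021 fully in, at its stop by the ring. It moves along the viewer's +y (towards the ring). Starts at 0 to 0.003, stays where it is left, friction about 2 N. The slide does not itself hold the ring in this model: the ring can still be turned by a knock.
- lock_tab (a point): Centre of the outer face (the face towards the viewer's -y) of the locking slide's upright black tab, 65 mm above the bench; push here along the viewer's +y. The tab is 26 mm wide (viewer's x), 8 mm thick, its top 80 mm above the bench. Fully out, the face is at x +20, y -100 mm of the viewer. It moves with the slide.
- sample_bottle: A loose amber glass bottle, 33 mm in diameter, 79 mm tall, standing upright on the lit window near the ring's axis, its top about 103 mm above the bench. Origin at the centre of its underside. Leave it alone.
- rear_bottle: A loose amber glass bottle like the sample, standing on the bench just behind the viewer (beyond its +x side), at its right corner. Origin at the centre of its underside. Leave it alone.
- chuck: A loose capping chuck, a short ring-shaped part of 43 mm diameter, 31 mm high, on the bench just behind the viewer. Origin at the centre of its underside. Leave it alone.
- side_bottle: A loose amber glass bottle, 33 mm in diameter, 79 mm tall, on the bench just behind the viewer, at its left corner. Origin at the centre of its underside. Leave it alone.

How it is judged:
By the outcome, as a careful person would: the job done as asked, in the order asked, and still so for the second after the job is handed in, with the robot touching nothing.
It also fails if it takes over 64 s, if anything falls off the work surface, if the arm or the gripper's body presses on something with over 40 N, if the wrist force passes 120 N, or if a joint passes its speed limit or range.

## Working session

There is one attempt and no reset: what is moved stays moved. The work goes in short steps, Python scripts to look and compute and a shell command to move; the robot and the scene stay as the last step left them, time stands still between calls to the robot, and variables do not carry over. Pictures are saved under pics/ and viewed, at most 10 in all, crops included, and the job is handed in when it is done.

```bash
mkdir -p pics; python3 - <<'E'
from bench import ctrl
import cv2,numpy as np
s=ctrl.get_state();print(s)
for n in("scene","top"):
    d=ctrl.get_image(n);cv2.imwrite(f"pics/{n}0.png",d["image"][:,:,::-1]);print(n,d["K"],d["world_to_cam"])
    np.savez(f"{n}0.npz",**d)
E
```

```text
{'time': 0.0, 'joint_positions': array([-1.15292393,  0.32180906, -0.070114  ,  1.45168404,  0.02263174,
        1.37082021, -0.05685899]), 'qd': array([ 7.97630252e-05, -2.65693909e-03, -4.93957962e-04,  4.52124463e-04,
        1.03523202e-04, -6.71360550e-04, -1.05088181e-03]), 'joint_torque': array([ 4.83170794e-06, -4.91280627e+01, -4.03932156e-01, -3.12527525e+01,
       -6.40359591e-02,  4.34924173e-02,  1.37326665e-04]), 'position': array([0.25519621, 0.59719181, 0.22146629]), 'tool_rot': array([-6.29727781e-01, -3.07755759e+00,  3.00704612e-03]), 'ft_force': array([ 0.29680419,  0.08718857, -1.2629723 ]), 'torque': array([ 0.04025188, -0.03323959, -0.02481102]), 'grip_force': 0.0, 'grip_width': 1.0060071668764121}
scene [[620.7874272    0.         322.28432206]
 [  0.         620.7874272  233.84242085]
 [  0.           0.           1.        ]] [[ 0.51731231 -0.85563649  0.01655789 -0.47219481]
 [-0.44717247 -0.28675294 -0.84723641  0.27305798]
 [ 0.72967442  0.43088159 -0.53095791  0.60389324]
 [ 0.          0.          0.          1.        ]]
top [[486.05748495   0.         320.85536459]
 [  0.         486.05748495 239.4818366 ]
 [  0.           0.           1.        ]] [[-0.0054935  -0.99987404  0.0148903  -0.22857339]
 [-0.98254797  0.0026285  -0.1859908   0.57176615]
 [ 0.18592824 -0.01565217 -0.98243865  0.83468935]
 [ 0.          0.          0.          1.        ]]
```

View pics/scene0.png

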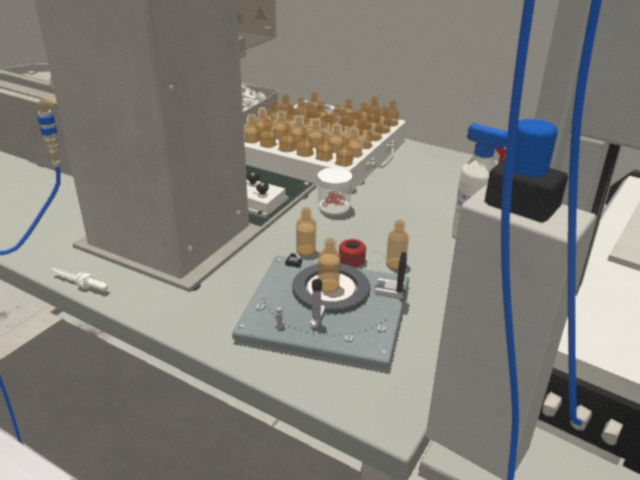

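View pics/top0.png

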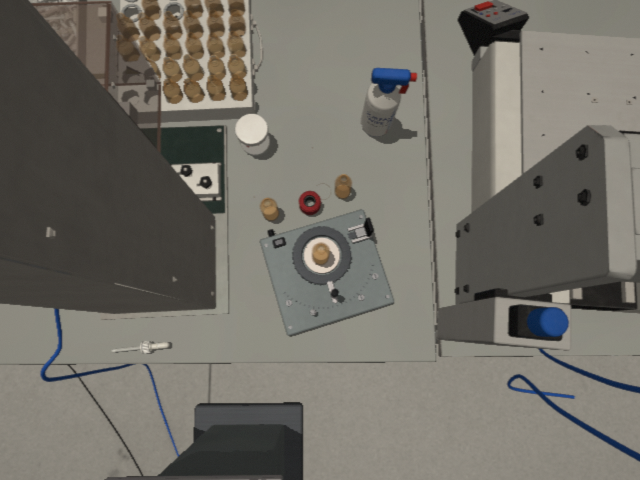

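The box is seen in both pictures. In the top view its corners are near (362,210), (393,303), (289,335) and (261,240), with the window at (321,255), the post cap near (337,296) and the tab at (368,228). In the scene view the tall pin is at (280,318), the second hole from the left, which should be -0.45. I'll crop for precise pixels.

```bash
python3 - <<'E'
import cv2
a=cv2.imread("pics/top0.png")[200:345,250:410];cv2.imwrite("pics/topc.png",cv2.resize(a,None,fx=4,fy=4,interpolation=cv2.INTER_CUBIC))
a=cv2.imread("pics/scene0.png")[225:370,230:415];cv2.imwrite("pics/scenec.png",cv2.resize(a,None,fx=4,fy=4,interpolation=cv2.INTER_CUBIC))
E
```

```text
(no output)
```

View pics/topc.png

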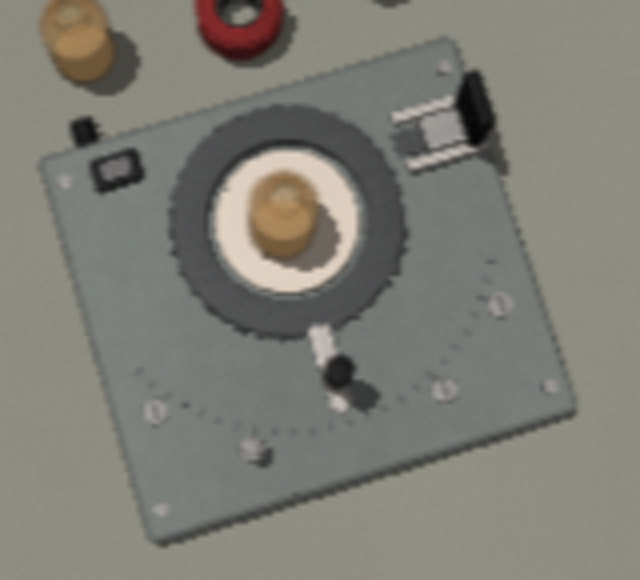

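View pics/scenec.png

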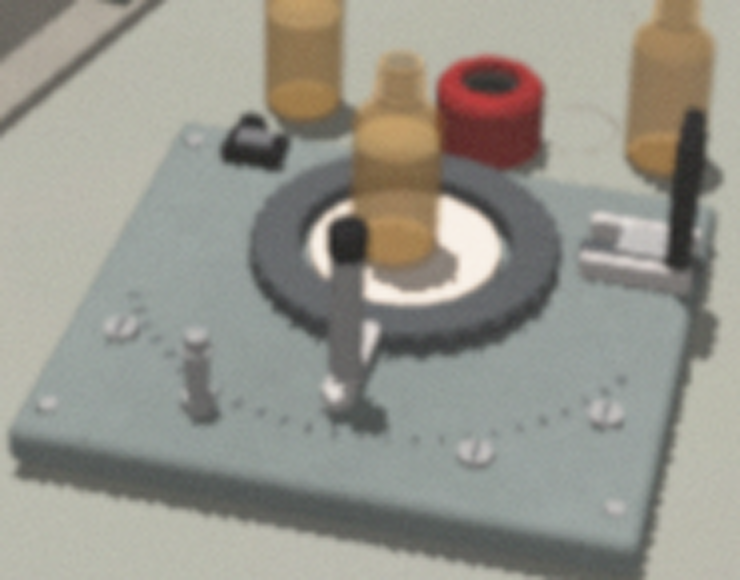

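Top crop (x4): screws at (155,411), (445,389) and (499,304), pin top near (253,447), cap near (341,366). Scene crop: pin top (196,337), cap top (347,228), tab top (692,115). Next I fit the viewer's pose and triangulate.

```bash
cat >h.py <<'E'
import numpy as np
from scipy.spatial.transform import Rotation as R
D={n:np.load(n+"0.npz") for n in("top","scene")}
def ray(n,p):
    off=dict(top=(250,200),scene=(230,225))[n]
    u=(np.array(p,float)+.5)/4-.5+off; d=D[n]; W=d["world_to_cam"]
    v=W[:3,:3].T@np.linalg.solve(d["K"],[*u,1]); return -W[:3,:3].T@W[:3,3], v/np.linalg.norm(v)
def plane(n,p,z): c,v=ray(n,p); return c+v*(z-c[2])/v[2]
def tri(a,b):
    (c,v),(e,w)=ray("top",a),ray("scene",b)
    s=np.linalg.lstsq(np.c_[v,-w],e-c,rcond=None)[0]; p,q=c+s[0]*v,e+s[1]*w
    return (p+q)/2,np.linalg.norm(p-q)
def hole(t): return -.108*np.cos(t),-.108*np.sin(t)
def fit(P,Q):
    P,Q=np.array(P),np.array(Q)[:,:2]; r,_=R.align_vectors(np.c_[Q-Q.mean(0),0*Q[:,0]],np.c_[P-P.mean(0),0*P[:,0]])
    a=r.as_rotvec()[2]; M=r.as_matrix()[:2,:2]; t=Q.mean(0)-M@P.mean(0); return a,t,np.linalg.norm(P@M.T+t-Q,axis=1)
E
python3 - <<'E'
from h import *
np.set_printoptions(precision=4,suppress=True)
V=[(-.125,.105),(-.125,-.105),(.065,-.105),(.065,.105),hole(-.9),hole(.45),hole(.9)]
z=[.018]*4+[.021]*3
T=[(154,541),(576,406),(452,40),(42,160),(155,411),(445,389),(499,304)]
S=[(14,440),(640,548),(712,212),(190,124),(121,326),(476,451),(606,411)]
for n,P in(("top",T),("scene",S)):
    Q=[plane(n,p,h) for p,h in zip(P,z)]; print(n,*fit(V,Q)); print(" screws only",*fit(V[4:],Q[4:]))
    if n=="top":A=Q
a,t,_=fit(V,[(x+plane("scene",p,h))/2 for x,p,h in zip(A,S,z)])
print("pose",a,t)
M=np.array([[np.cos(a),-np.sin(a)],[np.sin(a),np.cos(a)]])
for n,p,q in(("screw",(445,389),(476,451)),("pin",(252,446),(196,334)),("cap",(341,364),(347,224)),("tabtop",(475,95),(692,112))):
    X,e=tri(p,q); v=M.T@(X[:2]-t); print(n,X,"gap",e,"viewer",v,"r",np.hypot(*v),"ang",np.arctan2(-v[1],-v[0]))
print(R.from_rotvec([-6.29727781e-01,-3.07755759e+00,3.00704612e-03]).as_matrix())
print("dirs x",M[:,0],"y",M[:,1])
E
```

```text
top 0.29558033606497297 [ 0.5474 -0.2323] [0.0031 0.003  0.0039 0.003  0.0004 0.0002 0.0011]
 screws only 0.29680051415359554 [ 0.5475 -0.2317] [0.0002 0.0004 0.0005]
scene 0.2984329163055682 [ 0.5469 -0.2358] [0.0041 0.0026 0.0059 0.0038 0.0024 0.002  0.0024]
 screws only 0.2962395112795115 [ 0.5485 -0.2343] [0.0003 0.0002 0.0003]
pose 0.2970039532868164 [ 0.5471 -0.2341]
screw [ 0.4689 -0.3065  0.0203] gap 0.0022533271359339397 viewer [-0.096  -0.0464] r 0.10658076627113869 ang 0.45009109699882904
pin [ 0.4419 -0.2163  0.0482] gap 0.001904621892318889 viewer [-0.0955  0.0478] r 0.1067516038903598 ang -0.46418673182054376
cap [ 0.4747 -0.2542  0.0871] gap 0.00015839467559472325 viewer [-0.0752  0.0019] r 0.07519145585723591 ang -0.025146030721423258
tabtop [ 0.5955 -0.3173  0.0844] gap 0.004315339948635019 viewer [ 0.0219 -0.0937] r 0.09626435878821785 ang 1.800189333384525
[[-0.9196  0.3928 -0.0006]
 [ 0.3928  0.9196 -0.0018]
 [-0.0001 -0.0019 -1.    ]]
dirs x [0.9562 0.2927] y [-0.2927  0.9562]
```

Viewer pose: origin about (0.548,-0.233), yaw 0.297. Heights and radii agree with the text, and the pin is at -0.45. Next: where the column stands, for the approach path, plus the target numbers.

```bash
python3 - <<'E'
from h import *
np.set_printoptions(precision=3,suppress=True)
f=lambda n,p,z: plane(n,[((p[0]-dict(top=250,scene=230)[n])+.5)*4-.5,((p[1]-dict(top=200,scene=225)[n])+.5)*4-.5],z)
for p in((228,312),(215,305),(103,316),(145,347),(437,362),(437,309)):print("top",p,f("top",p,0.01))
for p in((195,285),(180,275),(85,240),(75,243),(245,228),(80,280)):print("scene",p,f("scene",p,.01))
print("right block at z=.2,.3",f("top",(440,345),.2),f("top",(440,345),.3))
a=.2967;t=np.array([.5478,-.2332]);M=np.array([[np.cos(a),-np.sin(a)],[np.sin(a),np.cos(a)]])
for v in((-.08,-.035),(.02,-.13),(.02,-.15)):print(v,t+M@v)
E
```

```text
top (228, 312) [ 0.442 -0.057  0.01 ]
top (215, 305) [ 0.455 -0.033  0.01 ]
top (103, 316) [0.436 0.174 0.01 ]
top (145, 347) [0.379 0.093 0.01 ]
top (437, 362) [ 0.349 -0.445  0.01 ]
top (437, 309) [ 0.446 -0.45   0.01 ]
scene (195, 285) [ 0.46  -0.056  0.01 ]
scene (180, 275) [ 0.467 -0.02   0.01 ]
scene (85, 240) [0.457 0.175 0.01 ]
scene (75, 243) [0.443 0.181 0.01 ]
scene (245, 228) [ 0.627 -0.02   0.01 ]
scene (80, 280) [0.379 0.095 0.01 ]
right block at z=.2,.3 [ 0.385 -0.403  0.2  ] [ 0.388 -0.378  0.3  ]
(-0.08, -0.035) [ 0.482 -0.29 ]
(0.02, -0.13) [ 0.605 -0.352]
(0.02, -0.15) [ 0.611 -0.371]
```

```bash
python3 -m handwheel '[{"x":-0.052,"y":-0.223,"wz":-23},{"x":-0.052,"y":-0.223,"wz":-23},{"x":-0.052,"y":-0.223,"wz":-23},{"x":-0.052,"y":-0.223,"wz":-23},{"x":-0.052,"y":-0.223,"wz":-23},{"x":-0.052,"y":-0.223,"wz":-23},{"x":-0.052,"y":-0.223,"wz":-23},{"x":-0.052,"y":-0.223,"wz":-23}]' 0 10
python3 - <<'E'
from bench import ctrl
import cv2
s=ctrl.get_state();print(s["joint_positions"],s["position"])
d=ctrl.get_image("wrist");print(d["hand_eye"],d["K"]);cv2.imwrite("pics/w1.png",d["image"][:,:,::-1])
E
```

```text
[-1.15289748  0.3217643  -0.07006751  1.45157567  0.02255494  1.37079206
 -0.05686562] [0.25523566 0.59724215 0.22154933]
[[-7.53480776e-05 -9.58725156e-01 -2.84334434e-01  7.96581653e-02]
 [ 9.99999897e-01  5.51698114e-05 -4.51020842e-04 -2.07770007e-04]
 [ 4.48091704e-04 -2.84334438e-01  9.58725053e-01 -1.62722495e-01]
 [ 0.00000000e+00  0.00000000e+00  0.00000000e+00  1.00000000e+00]] [[337.29000139   0.         320.7018241 ]
 [  0.         337.29000139 238.58806869]
 [  0.           0.           1.        ]]invalid input at $[0]: expected keys x, y, z, wx, wy, wz
```

```bash
python3 -m handwheel '[{"x":-0.052,"y":-0.223,"z":0,"wx":0,"wy":0,"wz":-23},{"x":-0.052,"y":-0.223,"z":0,"wx":0,"wy":0,"wz":-23},{"x":-0.052,"y":-0.223,"z":0,"wx":0,"wy":0,"wz":-23},{"x":-0.052,"y":-0.223,"z":0,"wx":0,"wy":0,"wz":-23},{"x":-0.052,"y":-0.223,"z":0,"wx":0,"wy":0,"wz":-23},{"x":-0.052,"y":-0.223,"z":0,"wx":0,"wy":0,"wz":-23},{"x":-0.052,"y":-0.223,"z":0,"wx":0,"wy":0,"wz":-23},{"x":-0.052,"y":-0.223,"z":0,"wx":0,"wy":0,"wz":-23}]' 0 10
python3 - <<'E'
from bench import ctrl
s=ctrl.get_state();print(s["joint_positions"],s["position"],s["tool_rot"],s["ft_force"])
E
```

```text
time: 0.82
position: [0.2157, 0.3717, 0.223]
tool_rot: [0.005, 3.141, 0.002]
ft_force: [0.0, 0.7, -0.1]
grip_width: 0.478
grip_force: 0.0
[-1.02604483 -0.14855289 -0.07284548  1.95623346 -0.01104369  1.33179015
  0.47183659] [0.21574408 0.37172507 0.2229749 ] [5.44090659e-03 3.14075609e+00 2.41532853e-03] [ 0.00946409  0.70841441 -0.08546092]
```

```bash
python3 -m handwheel '[{"x":-0.02,"y":-0.03,"z":0,"wx":0,"wy":0,"wz":0},{"x":-0.042,"y":-0.06,"z":0,"wx":0,"wy":0,"wz":0},{"x":-0.064,"y":-0.088,"z":0,"wx":0,"wy":0,"wz":0},{"x":-0.084,"y":-0.112,"z":0,"wx":0,"wy":0,"wz":0},{"x":-0.105,"y":-0.14,"z":0,"wx":0,"wy":0,"wz":0},{"x":-0.12,"y":-0.165,"z":0,"wx":0,"wy":0,"wz":0},{"x":-0.134,"y":-0.192,"z":0,"wx":0,"wy":0,"wz":0},{"x":-0.134,"y":-0.192,"z":0,"wx":0,"wy":0,"wz":0}]'
python3 - <<'E'
from bench import ctrl
s=ctrl.get_state();print(s["joint_positions"],s["position"],s["tool_rot"],s["ft_force"])
E
```

```text
time: 1.48
position: [0.3526, 0.1758, 0.2227]
tool_rot: [0.015, 3.14, -0.003]
ft_force: [-0.6, 0.0, 0.9]
grip_width: 0.009
grip_force: 0.0
[-0.81725819 -0.2524404   0.24157186  2.03348423  0.06336185  1.35372839
  0.96426351] [0.35256057 0.17577847 0.22273812] [ 1.54191937e-02  3.14022412e+00 -2.54401986e-03] [-0.5567524   0.02537886  0.8608478 ]
```

```bash
python3 -m handwheel '[{"x":-0.016,"y":-0.036,"z":0,"wx":0,"wy":0,"wz":0},{"x":-0.03,"y":-0.074,"z":0,"wx":0,"wy":0,"wz":0},{"x":-0.035,"y":-0.112,"z":0,"wx":0,"wy":0,"wz":0},{"x":-0.037,"y":-0.15,"z":0,"wx":0,"wy":0,"wz":0},{"x":-0.037,"y":-0.188,"z":0,"wx":0,"wy":0,"wz":0},{"x":-0.037,"y":-0.226,"z":0,"wx":0,"wy":0,"wz":0},{"x":-0.037,"y":-0.264,"z":0,"wx":0,"wy":0,"wz":0},{"x":-0.037,"y":-0.302,"z":0,"wx":0,"wy":0,"wz":0},{"x":-0.037,"y":-0.34,"z":0,"wx":0,"wy":0,"wz":0},{"x":-0.037,"y":-0.37,"z":0,"wx":0,"wy":0,"wz":0}]'
python3 - <<'E'
from bench import ctrl
s=ctrl.get_state();print(s["joint_positions"],s["position"],s["tool_rot"],s["ft_force"])
E
```

```text
time: 2.32
position: [0.3861, -0.193, 0.2231]
tool_rot: [0.006, 3.14, -0.003]
ft_force: [0.2, 1.2, 1.6]
grip_width: 0.004
grip_force: 0.0
[-0.32135104 -0.22327932  0.6348659   1.97474461  0.13659479  1.34803757
  1.83840625] [ 0.38608049 -0.19297307  0.22305446] [ 5.98332293e-03  3.14045505e+00 -3.00792746e-03] [0.20742299 1.23737657 1.57324837]
```

```bash
python3 -m handwheel '[{"x":0,"y":0,"z":0,"wx":0,"wy":0,"wz":7},{"x":0,"y":0,"z":0,"wx":0,"wy":0,"wz":14},{"x":0,"y":0,"z":0,"wx":0,"wy":0,"wz":21},{"x":-0.02,"y":-0.02,"z":0,"wx":0,"wy":0,"wz":28},{"x":-0.04,"y":-0.04,"z":0,"wx":0,"wy":0,"wz":35},{"x":-0.06,"y":-0.06,"z":0,"wx":0,"wy":0,"wz":42},{"x":-0.08,"y":-0.08,"z":0,"wx":0,"wy":0,"wz":49},{"x":-0.098,"y":-0.097,"z":0,"wx":0,"wy":0,"wz":56},{"x":-0.098,"y":-0.097,"z":0,"wx":0,"wy":0,"wz":63},{"x":-0.098,"y":-0.097,"z":0,"wx":0,"wy":0,"wz":70}]' && python3 -m handwheel '[{"x":0,"y":0,"z":0.02,"wx":0,"wy":0,"wz":3},{"x":0,"y":0,"z":0.04,"wx":0,"wy":0,"wz":3},{"x":0,"y":0,"z":0.05,"wx":0,"wy":0,"wz":3},{"x":0,"y":0,"z":0.05,"wx":0,"wy":0,"wz":3},{"x":0,"y":0,"z":0.05,"wx":0,"wy":0,"wz":3}]'
cat >look.py <<'E'
import sys,cv2
from h import *
from bench import ctrl
s=ctrl.get_state();d=ctrl.get_image("wrist");np.savez(sys.argv[1]+".npz",p=s["position"],r=s["tool_rot"],**d)
cv2.imwrite(f"pics/{sys.argv[1]}.png",d["image"][:,:,::-1]);print(s["time"],s["joint_positions"],s["position"],R.from_rotvec(s["tool_rot"]).as_matrix(),s["ft_force"])
E
python3 look.py w2
```

```text
time: 3.15
position: [0.4852, -0.288, 0.2215]
tool_rot: [-1.812, -2.566, 0.006]
ft_force: [-0.4, 0.3, 0.6]
grip_width: 0.005
grip_force: 0.0
time: 3.57
position: [0.4836, -0.287, 0.1722]
tool_rot: [-1.87, -2.524, 0.002]
ft_force: [0.6, -0.2, 1.3]
grip_width: 0.006
grip_force: 0.0
3.5667 [-0.18209292  0.19891996  0.75798427  1.76346164 -0.14316163  1.23673814
  0.90872517] [ 0.48363791 -0.28701157  0.17224629] [[-2.91159419e-01  9.56673769e-01 -1.22175323e-03]
 [ 9.56674542e-01  2.91159022e-01 -4.95071935e-04]
 [-1.17897858e-04 -1.31296507e-03 -9.99999131e-01]] [ 0.5599423  -0.18660437  1.2684808 ]
```

View pics/w2.png

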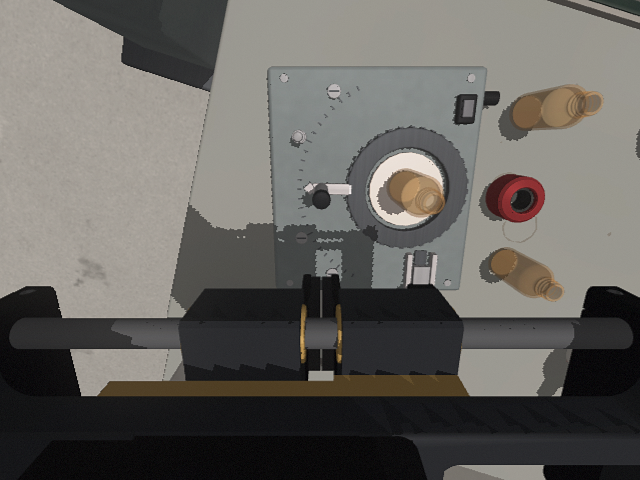

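The wrist view shows the box squared up: pin at (299,137), post cap (321,199), pointer tip (308,187), so the lever is near zero, and the fingers sit on the post's -y side as wanted. Descending beside it, then pushing.

```bash
python3 -m handwheel '[{"x":0,"y":0.003,"z":0.03,"wx":0,"wy":0,"wz":0},{"x":0,"y":0.003,"z":0.06,"wx":0,"wy":0,"wz":0},{"x":0,"y":0.003,"z":0.09,"wx":0,"wy":0,"wz":0},{"x":0,"y":0.003,"z":0.117,"wx":0,"wy":0,"wz":0},{"x":0,"y":0.003,"z":0.117,"wx":0,"wy":0,"wz":0},{"x":0,"y":0.003,"z":0.117,"wx":0,"wy":0,"wz":0}]' && python3 -m handwheel '[{"x":0.006,"y":0,"z":0,"wx":0,"wy":0,"wz":0},{"x":0.011,"y":0,"z":0,"wx":0,"wy":0,"wz":0},{"x":0.015,"y":0,"z":0,"wx":0,"wy":0,"wz":0},{"x":0.019,"y":0,"z":0,"wx":0,"wy":0,"wz":0},{"x":0.023,"y":0,"z":0,"wx":0,"wy":0,"wz":0},{"x":0.027,"y":0,"z":0,"wx":0,"wy":0,"wz":0},{"x":0.031,"y":0,"z":0,"wx":0,"wy":0,"wz":0},{"x":0.035,"y":0,"z":0,"wx":0,"wy":0,"wz":0},{"x":0.035,"y":0,"z":0,"wx":0,"wy":0,"wz":0}]'
python3 look.py w3
```

```text
time: 4.12
position: [0.486, -0.2865, 0.0558]
tool_rot: [-1.871, -2.523, 0.001]
ft_force: [-0.0, -0.8, 0.7]
grip_width: 0.006
grip_force: 0.0
time: 4.87
position: [0.476, -0.252, 0.0557]
tool_rot: [-1.87, -2.524, -0.001]
ft_force: [1.2, -1.0, -0.1]
grip_width: 0.002
grip_force: 0.1
4.8667 [-0.19578372  0.28149449  0.72085665  1.93703782 -0.22044649  1.00181052
  0.92060983] [ 0.47597251 -0.25197439  0.05565397] [[-2.90968673e-01  9.56732484e-01  4.29778100e-04]
 [ 9.56732387e-01  2.90968300e-01  7.66468532e-04]
 [ 6.08253540e-04  6.34200960e-04 -9.99999614e-01]] [ 1.22480578 -0.97431051 -0.1176158 ]
```

View pics/w3.png

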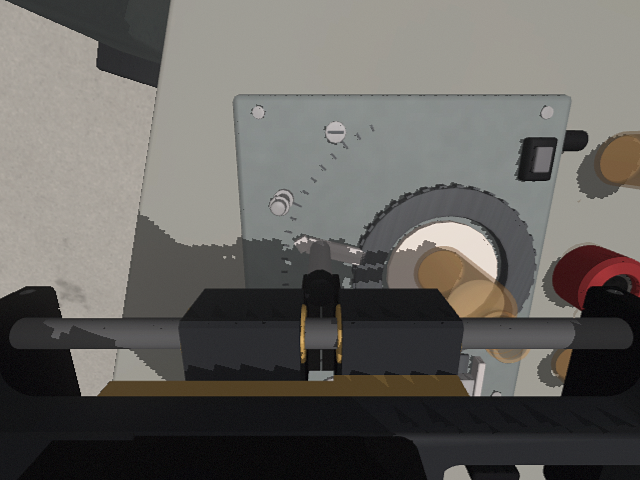

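The lever has moved: tip at (296,240), cap (320,283), pin foot (287,193) to top (279,208), screw (336,132). Working out angles in this view.

```bash
cat >wa.py <<'E'
from h import *
import sys
a=.2967;t=np.array([.5478,-.2332]);M=np.array([[np.cos(a),-np.sin(a)],[np.sin(a),np.cos(a)]])
def wp(n,px,z):
    d=np.load(n+".npz");Rw=R.from_rotvec(d["r"]).as_matrix();H=d["hand_eye"]
    v=Rw@H[:3,:3]@np.linalg.solve(d["K"],[*px,1]);c=d["p"]+Rw@H[:3,3];X=c+v*(z-c[2])/v[2]
    return M.T@(X[:2]-t)
def show(n,L):
    for k,px,z in L:
        v=wp(n,px,z);print(k,v.round(4),"r %.4f ang %.3f"%(np.hypot(*v),np.arctan2(-v[1],-v[0])))
E
python3 - <<'E'
from wa import *
show("w3",[("tip",(296,240),.026),("screw-.9",(336,132),.021),("pintop",(279,208),.049),("pinfoot",(287,194),.02),("cap",(320,283),.086),("win",(444,263),.018),("corner",(236,96),.018)])
show("w2",[("tip",(307,187),.026),("screw-.9",(334,91),.021),("pintop",(298,137),.049),("cap",(321,199),.086)])
c=np.load("w3.npz");print("tcp viewer",M.T@(c["p"][:2]-t))
E
```

```text
tip [-0.0902  0.0241] r 0.0933 ang -0.261
screw-.9 [-0.0668  0.0855] r 0.1085 ang -0.907
pintop [-0.0967  0.048 ] r 0.1080 ang -0.461
pinfoot [-0.0953  0.0506] r 0.1079 ang -0.488
cap [-0.0757  0.023 ] r 0.0791 ang -0.294
win [0.0026 0.0063] r 0.0068 ang -1.966
corner [-0.122   0.1045] r 0.1606 ang -0.709
tip [-0.0912  0.0037] r 0.0912 ang -0.040
screw-.9 [-0.0671  0.0853] r 0.1085 ang -0.904
pintop [-0.097   0.0474] r 0.1079 ang -0.455
cap [-0.0783  0.0031] r 0.0784 ang -0.039
tcp viewer [-0.07417809  0.00304585]
```

Near -0.27 now, and the screw and pin check within 0.01. About 13 mm more; I'll take 11, back off slightly, and look.

```bash
python3 -m handwheel '[{"x":0.004,"y":0,"z":0,"wx":0,"wy":0,"wz":0},{"x":0.007,"y":0,"z":0,"wx":0,"wy":0,"wz":0},{"x":0.009,"y":0,"z":0,"wx":0,"wy":0,"wz":0},{"x":0.011,"y":0,"z":0,"wx":0,"wy":0,"wz":0},{"x":0.011,"y":0,"z":0,"wx":0,"wy":0,"wz":0},{"x":0.011,"y":0,"z":0,"wx":0,"wy":0,"wz":0},{"x":-0.02,"y":0,"z":0,"wx":0,"wy":0,"wz":0},{"x":-0.04,"y":0,"z":0,"wx":0,"wy":0,"wz":0},{"x":-0.04,"y":0,"z":0,"wx":0,"wy":0,"wz":0}]'
python3 look.py w4; python3 - <<'E'
import cv2
a=cv2.imread("pics/w4.png")[60:310,200:480];cv2.imwrite("pics/w4c.png",cv2.resize(a,None,fx=2.4,fy=2.4,interpolation=cv2.INTER_CUBIC))
E
```

```text
time: 5.67
position: [0.4867, -0.295, 0.0557]
tool_rot: [1.875, 2.519, -0.004]
ft_force: [-0.2, 0.1, -0.2]
grip_width: 0.008
grip_force: 0.0
5.6667 [-0.11751444  0.35380294  0.72379109  1.86336378 -0.26864368  1.02395178
  1.00777887] [ 0.48674195 -0.29503571  0.0557106 ] [[-2.86952729e-01  9.57944226e-01 -9.95351794e-04]
 [ 9.57942006e-01  2.86949270e-01 -2.68879425e-03]
 [-2.29009946e-03 -1.72504614e-03 -9.99995890e-01]] [-0.15633262  0.09185012 -0.23601147]
```

View pics/w4c.png

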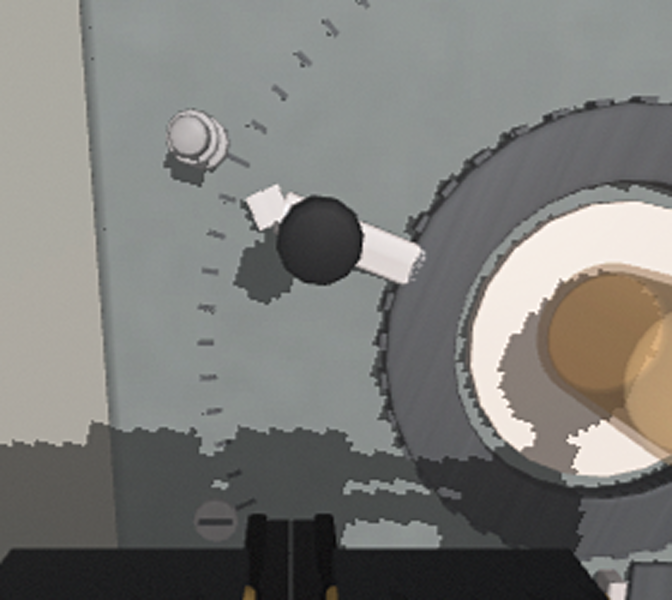

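Crop reads: pointer tip (248,203), cap (320,240), pin top (188,134), pin foot (207,142), arm root (418,262), screw +0.45 (215,521).

```bash
python3 - <<'E'
from wa import *
f=lambda x,y:(200+x/2.4,60+y/2.4)
show("w4",[("tip",f(248,203),.026),("cornA",f(268,186),.026),("cornB",f(265,230),.026),("cap",f(320,240),.088),("pintop",f(188,134),.049),("foot",f(207,142),.02),("screw.45",f(215,521),.021),("root",f(418,263),.028)])
c=np.load("w4.npz");print("tcp viewer",M.T@(c["p"][:2]-t))
E
```

```text
tip [-0.0869  0.0344] r 0.0935 ang -0.377
cornA [-0.0823  0.0381] r 0.0907 ang -0.434
cornB [-0.0831  0.0284] r 0.0879 ang -0.329
cap [-0.0725  0.03  ] r 0.0785 ang -0.392
pintop [-0.0973  0.048 ] r 0.1085 ang -0.459
foot [-0.0965  0.048 ] r 0.1077 ang -0.462
screw.45 [-0.0976 -0.0463] r 0.1080 ang 0.443
root [-0.0478  0.0209] r 0.0522 ang -0.412
tcp viewer [-0.07646887 -0.0412826 ]
```

```bash
python3 -m handwheel '[{"x":0.02,"y":0,"z":0,"wx":0,"wy":0,"wz":0},{"x":0.035,"y":0,"z":0,"wx":0,"wy":0,"wz":0},{"x":0.042,"y":0,"z":0,"wx":0,"wy":0,"wz":0},{"x":0.046,"y":0,"z":0,"wx":0,"wy":0,"wz":0},{"x":0.046,"y":0,"z":0,"wx":0,"wy":0,"wz":0},{"x":0.046,"y":0,"z":0,"wx":0,"wy":0,"wz":0}]'
python3 - <<'E'
from wa import *
from bench import ctrl
s=ctrl.get_state();print("tcp viewer",M.T@(s["position"][:2]-t),s["ft_force"])
E
```

```text
time: 6.22
position: [0.4742, -0.2472, 0.0557]
tool_rot: [1.871, 2.523, 0.0]
ft_force: [0.7, -0.3, -0.6]
grip_width: 0.006
grip_force: 0.0
tcp viewer [-0.07451252  0.00811224] [ 0.68541637 -0.27951431 -0.55371886]
```

```bash
python3 -m handwheel '[{"x":0.004,"y":0,"z":0,"wx":0,"wy":0,"wz":0},{"x":0.007,"y":0,"z":0,"wx":0,"wy":0,"wz":0},{"x":0.009,"y":0,"z":0,"wx":0,"wy":0,"wz":0},{"x":0.0105,"y":0,"z":0,"wx":0,"wy":0,"wz":0},{"x":0.0105,"y":0,"z":0,"wx":0,"wy":0,"wz":0},{"x":0.0105,"y":0,"z":0,"wx":0,"wy":0,"wz":0}]'
python3 - <<'E'
from wa import *
from bench import ctrl
s=ctrl.get_state();print("tcp viewer",M.T@(s["position"][:2]-t),s["ft_force"])
E
python3 -m handwheel '[{"x":-0.01,"y":0,"z":0,"wx":0,"wy":0,"wz":0},{"x":-0.03,"y":0,"z":0,"wx":0,"wy":0,"wz":0},{"x":-0.05,"y":0,"z":0,"wx":0,"wy":0,"wz":0},{"x":-0.05,"y":0,"z":0,"wx":0,"wy":0,"wz":0},{"x":-0.05,"y":0,"z":0,"wx":0,"wy":0,"wz":0},{"x":-0.05,"y":0,"z":0,"wx":0,"wy":0,"wz":0}]'
python3 look.py w5; python3 - <<'E'
import cv2
a=cv2.imread("pics/w5.png")[60:310,200:480];cv2.imwrite("pics/w5c.png",cv2.resize(a,None,fx=2.4,fy=2.4,interpolation=cv2.INTER_CUBIC))
E
```

```text
time: 6.72
position: [0.4718, -0.2376, 0.056]
tool_rot: [1.871, 2.522, 0.001]
ft_force: [1.9, -1.2, 0.0]
grip_width: 0.008
grip_force: 1.4
tcp viewer [-0.07399438  0.01800829] [ 1.93835333 -1.22382348  0.00656792]
time: 7.22
position: [0.4844, -0.2846, 0.0548]
tool_rot: [-1.871, -2.52, 0.0]
ft_force: [0.5, 1.5, 0.2]
grip_width: 0.008
grip_force: 0.0
7.2167 [-0.13561222  0.34139304  0.72552206  1.8790685  -0.26353582  1.02140907
  0.99498527] [ 0.48438903 -0.28461456  0.0548126 ] [[-0.28963397  0.95713445 -0.00241106]
 [ 0.95713504  0.28963801  0.00153138]
 [ 0.00216407 -0.00186417 -0.99999592]] [0.52785328 1.53846325 0.15888289]
```

View pics/w5c.png

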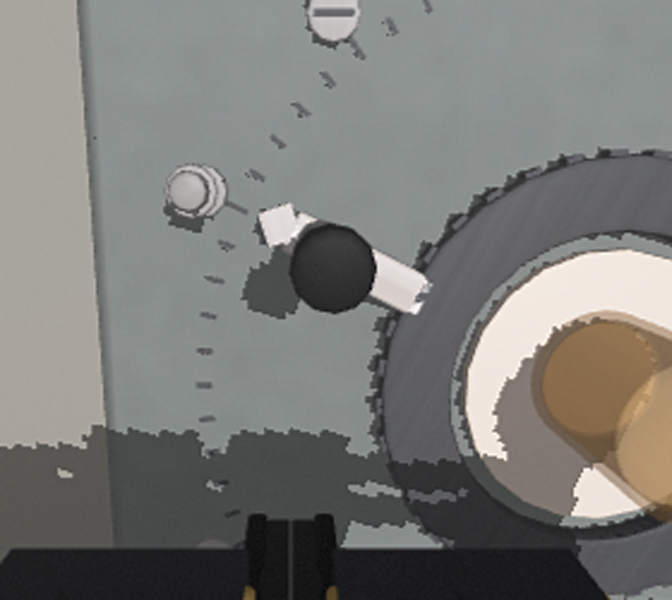

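```bash
python3 - <<'E'
from wa import *
f=lambda x,y:(200+x/2.4,60+y/2.4)
show("w5",[("tip",f(260,217),.026),("cornA",f(289,203),.026),("cornB",f(275,248),.026),("cap",f(333,268),.088),("pintop",f(187,190),.049),("foot",f(205,191),.02),("tick in",f(247,211),.018),("screw-.9",f(334,12),.021),("root",f(422,300),.028)])
import cv2
g=cv2.imread("pics/w5.png");h=cv2.cvtColor(g,cv2.COLOR_BGR2HSV)
m=((h[...,2]>205)).astype("uint8");n,l,st,ce=cv2.connectedComponentsWithStats(m)
for i in range(1,n):
    if 40<st[i,4]<800:
        ys,xs=np.where(l==i);P=[(xs[k],ys[k]) for k in(xs.argmin(),ys.argmin(),xs.argmax(),ys.argmax())]
        v=wp("w5",ce[i],.027);print(st[i],ce[i].round(1),P,"r %.4f ang %.3f"%(np.hypot(*v),np.arctan2(-v[1],-v[0])))
E
```

```text
tip [-0.0836  0.0421] r 0.0936 ang -0.466
cornA [-0.077   0.0452] r 0.0893 ang -0.531
cornB [-0.0803  0.0352] r 0.0876 ang -0.413
cap [-0.0698  0.0362] r 0.0787 ang -0.478
pintop [-0.0973  0.0481] r 0.1085 ang -0.459
foot [-0.0967  0.0479] r 0.1079 ang -0.460
tick in [-0.087   0.0433] r 0.0972 ang -0.461
screw-.9 [-0.067   0.0856] r 0.1086 ang -0.907
root [-0.046   0.0233] r 0.0516 ang -0.469
[308 145  23  18 223] [317.  153.2] [(np.int64(308), np.int64(149)), (np.int64(319), np.int64(145)), (np.int64(330), np.int64(151)), (np.int64(312), np.int64(162))] r 0.0887 ang -0.476
[355 165  23  26 340] [365.2 177.8] [(np.int64(355), np.int64(181)), (np.int64(356), np.int64(165)), (np.int64(377), np.int64(177)), (np.int64(372), np.int64(190))] r 0.0587 ang -0.483
[438 255  29  21 362] [449.4 266.4] [(np.int64(438), np.int64(273)), (np.int64(443), np.int64(255)), (np.int64(466), np.int64(271)), (np.int64(446), np.int64(275))] r 0.0259 ang 1.596
[484 349   7  13  58] [487.3 354.3] [(np.int64(484), np.int64(359)), (np.int64(486), np.int64(349)), (np.int64(490), np.int64(349)), (np.int64(488), np.int64(361))] r 0.0931 ang 1.920
```

Tip reads -0.466 and the cap -0.478, against the pin at -0.459: within about 0.01 to 0.02. Before moving to the lock side I check how high and near the right-hand machine stands, and retreat upward for a second look at the lever.

```bash
python3 -m handwheel '[{"x":-0.005,"y":0,"z":-0.03,"wx":0,"wy":0,"wz":0},{"x":-0.01,"y":0,"z":-0.06,"wx":0,"wy":0,"wz":0},{"x":-0.02,"y":0.01,"z":-0.09,"wx":0,"wy":0,"wz":0},{"x":-0.03,"y":0.03,"z":-0.11,"wx":0,"wy":0,"wz":0},{"x":-0.04,"y":0.05,"z":-0.11,"wx":0,"wy":0,"wz":0},{"x":-0.04,"y":0.05,"z":-0.11,"wx":0,"wy":0,"wz":0},{"x":-0.04,"y":0.05,"z":-0.11,"wx":0,"wy":0,"wz":0}]'
python3 look.py w6
python3 - <<'E'
from h import *
import cv2
from bench import ctrl
g=lambda n,p:[((p[0]-dict(top=250,scene=230)[n])+.5)*4-.5,((p[1]-dict(top=200,scene=225)[n])+.5)*4-.5]
for k,p,q in(("knob",(548,322),(537,130)),("blackbox left front",(512,335),(490,195)),("pillar",(475,303),(440,178))):print(k,tri(g("top",p),g("scene",q)))
t=ctrl.get_image("top")["image"][:,:,::-1][100:400,200:600];w=cv2.imread("pics/w6.png")[20:320,180:500]
cv2.imwrite("pics/c10.png",np.hstack([w,t]))
E
```

```text
time: 7.85
position: [0.5453, -0.3074, 0.165]
tool_rot: [-1.868, -2.524, 0.0]
ft_force: [-1.3, 0.1, -0.7]
grip_width: 0.001
grip_force: 0.0
7.85 [-0.1193486   0.36628475  0.74317939  1.61255962 -0.25674977  1.26516598
  0.96574142] [ 0.54532295 -0.30743264  0.16495618] [[-2.92395767e-01  9.56296256e-01 -1.47857440e-03]
 [ 9.56296667e-01  2.92397107e-01  7.84978260e-04]
 [ 1.18300265e-03 -1.18443145e-03 -9.99998599e-01]] [-1.34154661  0.14476663 -0.71636264]
knob (array([ 0.41591532, -0.49108879,  0.36647231]), np.float64(0.008059411243330905))
blackbox left front (array([ 0.40030288, -0.46915546,  0.30845955]), np.float64(0.0035250758507851063))
pillar (array([ 0.43714751, -0.41975083,  0.29765198]), np.float64(0.014682422622291028))
```

View pics/c10.png

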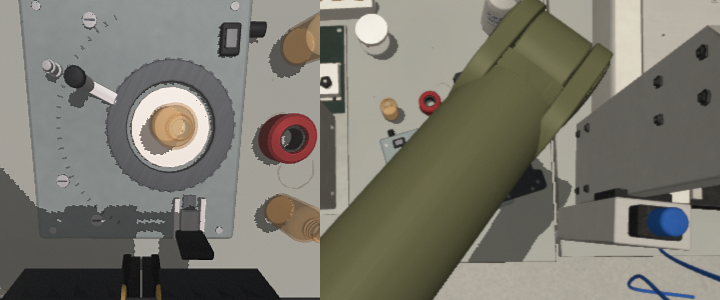

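The wrist crop shows the pointer aimed at the pin and the bottle untouched. The right-hand pillar (about y -0.42, x 0.44) is clear of the planned lock position. Second-view lever check:

```bash
python3 - <<'E'
from wa import *
import cv2
for n,bx in(("w4",(310,135,375,185)),("w5",(315,150,362,195)),("w6",(240,80,270,112))):
    g=cv2.imread(f"pics/{n}.png");x0,y0,x1,y1=bx;s=g[y0:y1,x0:x1].max(2)<55
    c=max(cv2.findContours(s.astype("uint8"),cv2.RETR_EXTERNAL,cv2.CHAIN_APPROX_NONE)[0],key=cv2.contourArea)
    (cx,cy),r=cv2.minEnclosingCircle(c);print(n,cx+x0,cy+y0,r);show(n,[("capcirc",(cx+x0,cy+y0),.084)])
show("w6",[("cap",(255,95),.086),("pintop",(227,85),.049),("screw.45",(242,201),.021),("screw-.9",(269,39),.021),("tab topmid",(375,258),.08)])
c=np.load("w6.npz");print("tcp viewer",M.T@(c["p"][:2]-t))
g=cv2.imread("pics/w6.png");m=(g.min(2)>200).astype("uint8");n_,l,st,ce=cv2.connectedComponentsWithStats(m[60:140,220:305])
for i in range(1,n_):
    if st[i,4]>15:
        ys,xs=np.where(l==i)
        for a_,b_ in((xs.argmin(),"L"),(xs.argmax(),"R")):show("w6",[(f"{st[i]} {b_} {xs[a_]+220,ys[a_]+60}",(xs[a_]+220,ys[a_]+60),.027)])
        show("w6",[("cent",ce[i]+[220,60],.027)])
E
```

```text
w4 332.6949157714844 159.8135585784912 18.33203887939453
capcirc [-0.0726  0.0298] r 0.0785 ang -0.389
w5 337.8245620727539 171.4736843109131 18.56366539001465
capcirc [-0.07    0.0359] r 0.0787 ang -0.474
w6 255.182692527771 96.36538505554199 11.802704811096191
capcirc [-0.0694  0.0358] r 0.0781 ang -0.476
cap [-0.0691  0.0365] r 0.0782 ang -0.485
pintop [-0.0968  0.0478] r 0.1079 ang -0.458
screw.45 [-0.0979 -0.0462] r 0.1083 ang 0.441
screw-.9 [-0.0674  0.0858] r 0.1091 ang -0.905
tab topmid [ 0.0168 -0.0805] r 0.0822 ang 1.776
tcp viewer [-0.02407192 -0.07026495]
[ 51  42  26  22 255] L (np.int64(271), np.int64(112)) [-0.0672  0.0301] r 0.0737 ang -0.421
[ 51  42  26  22 255] R (np.int64(296), np.int64(114)) [-0.0463  0.0285] r 0.0544 ang -0.551
cent [-0.0565  0.0294] r 0.0636 ang -0.480
```

Two views agree: the lever is at about -0.474 and the pin at -0.458, so it is over by 0.015 rad, 1.2 mm at the post. I'll nudge it back from the other side.

```bash
python3 -m handwheel '[{"x":0.035,"y":-0.012,"z":0,"wx":0,"wy":0,"wz":0},{"x":0.07,"y":-0.024,"z":0,"wx":0,"wy":0,"wz":0},{"x":0.105,"y":-0.036,"z":0,"wx":0,"wy":0,"wz":0},{"x":0.138,"y":-0.048,"z":0,"wx":0,"wy":0,"wz":0},{"x":0.138,"y":-0.048,"z":0,"wx":0,"wy":0,"wz":0},{"x":0.138,"y":-0.048,"z":0.03,"wx":0,"wy":0,"wz":0},{"x":0.138,"y":-0.048,"z":0.06,"wx":0,"wy":0,"wz":0},{"x":0.138,"y":-0.048,"z":0.085,"wx":0,"wy":0,"wz":0},{"x":0.138,"y":-0.048,"z":0.105,"wx":0,"wy":0,"wz":0},{"x":0.138,"y":-0.048,"z":0.105,"wx":0,"wy":0,"wz":0}]'
python3 -m handwheel '[{"x":-0.004,"y":0,"z":0,"wx":0,"wy":0,"wz":0},{"x":-0.007,"y":0,"z":0,"wx":0,"wy":0,"wz":0},{"x":-0.009,"y":0,"z":0,"wx":0,"wy":0,"wz":0},{"x":-0.01,"y":0,"z":0,"wx":0,"wy":0,"wz":0},{"x":-0.01,"y":0,"z":0,"wx":0,"wy":0,"wz":0},{"x":-0.01,"y":0,"z":0,"wx":0,"wy":0,"wz":0}]'
cat >tv.py <<'E'
from wa import *
from bench import ctrl
s=ctrl.get_state();print("tcp viewer",(M.T@(s["position"][:2]-t)).round(4),s["position"][2],s["ft_force"])
E
python3 tv.py
```

```text
time: 8.78
position: [0.4546, -0.1897, 0.0566]
tool_rot: [-1.868, -2.517, 0.006]
ft_force: [-1.4, 1.3, 0.5]
grip_width: 0.008
grip_force: 0.0
time: 9.28
position: [0.4624, -0.2005, 0.0612]
tool_rot: [1.871, 2.522, 0.001]
ft_force: [-0.7, 0.2, 0.8]
grip_width: 0.002
grip_force: 0.0
tcp viewer [-0.0721  0.0563] 0.06121809626474521 [-0.67079554  0.18902926  0.83552711]
```

```bash
python3 -m handwheel '[{"x":-0.002,"y":0,"z":0,"wx":0,"wy":0,"wz":0},{"x":-0.004,"y":0,"z":0,"wx":0,"wy":0,"wz":0},{"x":-0.005,"y":0,"z":0,"wx":0,"wy":0,"wz":0},{"x":-0.005,"y":0,"z":0,"wx":0,"wy":0,"wz":0},{"x":-0.005,"y":0,"z":0,"wx":0,"wy":0,"wz":0},{"x":-0.005,"y":0,"z":0,"wx":0,"wy":0,"wz":0}]'
python3 tv.py
```

```text
time: 9.78
position: [0.4634, -0.205, 0.0605]
tool_rot: [-1.872, -2.523, -0.0]
ft_force: [-0.5, 0.5, 0.1]
grip_width: 0.003
grip_force: 0.4
tcp viewer [-0.0725  0.0517] 0.06052242480328653 [-0.51684441  0.52882937  0.13770323]
```

```bash
python3 -m handwheel '[{"x":0.01,"y":0,"z":0,"wx":0,"wy":0,"wz":0},{"x":0.014,"y":0,"z":-0.01,"wx":0,"wy":0,"wz":0},{"x":0.014,"y":0,"z":-0.045,"wx":0,"wy":0,"wz":0},{"x":0.014,"y":0,"z":-0.08,"wx":0,"wy":0,"wz":0},{"x":0,"y":0.005,"z":-0.105,"wx":0,"wy":0,"wz":0},{"x":-0.04,"y":0.015,"z":-0.105,"wx":0,"wy":0,"wz":0},{"x":-0.08,"y":0.03,"z":-0.105,"wx":0,"wy":0,"wz":0},{"x":-0.12,"y":0.045,"z":-0.105,"wx":0,"wy":0,"wz":0},{"x":-0.122,"y":0.048,"z":-0.105,"wx":0,"wy":0,"wz":0},{"x":-0.122,"y":0.048,"z":-0.105,"wx":0,"wy":0,"wz":0}]'
python3 -m handwheel '[{"x":0,"y":0,"z":0,"wx":0,"wy":0,"wz":0},{"x":0,"y":0,"z":0,"wx":0,"wy":0,"wz":0},{"x":0,"y":0,"z":0,"wx":0,"wy":0,"wz":0}]' >/dev/null
python3 look.py w7 >/dev/null
cat >capc.py <<'E'
from wa import *
import cv2,sys
for n in sys.argv[1:]:
    g=cv2.imread(f"pics/{n}.png");x0,y0,x1,y1=238,75,275,118;s=g[y0:y1,x0:x1].max(2)<55
    c=max(cv2.findContours(s.astype("uint8"),cv2.RETR_EXTERNAL,cv2.CHAIN_APPROX_NONE)[0],key=cv2.contourArea)
    (cx,cy),r=cv2.minEnclosingCircle(c);print(n,cx+x0,cy+y0,r);show(n,[("capcirc",(cx+x0,cy+y0),.084)])
    m=(g[60:140,225:300].min(2)>150).astype("uint8");_,l,st,ce=cv2.connectedComponentsWithStats(m)
    for i in range(1,len(st)):
        if st[i,4]>15:show(n,[(str(st[i]),ce[i]+[225,60],.027)])
E
python3 tv.py;python3 capc.py w6 w7
```

```text
time: 10.62
position: [0.5449, -0.3101, 0.1649]
tool_rot: [-1.874, -2.521, 0.006]
ft_force: [-0.7, 0.8, 0.1]
grip_width: 0.003
grip_force: 0.0
tcp viewer [-0.0246 -0.0691] 0.16638373938288428 [-0.65223119  1.12508093  0.02299947]
w6 255.18269157409668 96.36538505554199 11.802705764770508
capcirc [-0.0694  0.0358] r 0.0781 ang -0.476
[  0  19  16  17 100] [-0.0987  0.0502] r 0.1107 ang -0.470
[ 45  42  27  22 298] [-0.0567  0.0294] r 0.0638 ang -0.478
w7 256.0 99.0 11.662003517150879
capcirc [-0.0694  0.0356] r 0.0780 ang -0.474
[ 0 21  7 11 54] [-0.1025  0.0513] r 0.1146 ang -0.464
[ 6 22  5 13 21] [-0.0977  0.0502] r 0.1099 ang -0.475
[11 25  6 13 29] [-0.0933  0.0477] r 0.1048 ang -0.473
[ 45  44  29  22 313] [-0.056   0.0289] r 0.0630 ang -0.476
```

No contact made yet (reads -0.474 still). Going about 2 mm further.

```bash
python3 -m handwheel '[{"x":0.035,"y":-0.012,"z":0,"wx":0,"wy":0,"wz":0},{"x":0.07,"y":-0.024,"z":0,"wx":0,"wy":0,"wz":0},{"x":0.105,"y":-0.036,"z":0,"wx":0,"wy":0,"wz":0},{"x":0.133,"y":-0.048,"z":0,"wx":0,"wy":0,"wz":0},{"x":0.133,"y":-0.048,"z":0,"wx":0,"wy":0,"wz":0},{"x":0.133,"y":-0.048,"z":0.03,"wx":0,"wy":0,"wz":0},{"x":0.133,"y":-0.048,"z":0.06,"wx":0,"wy":0,"wz":0},{"x":0.133,"y":-0.048,"z":0.085,"wx":0,"wy":0,"wz":0},{"x":0.133,"y":-0.048,"z":0.105,"wx":0,"wy":0,"wz":0},{"x":0.133,"y":-0.048,"z":0.105,"wx":0,"wy":0,"wz":0}]' >/dev/null
python3 -m handwheel '[{"x":-0.004,"y":0,"z":0,"wx":0,"wy":0,"wz":0},{"x":-0.007,"y":0,"z":0,"wx":0,"wy":0,"wz":0},{"x":-0.010,"y":0,"z":0,"wx":0,"wy":0,"wz":0},{"x":-0.012,"y":0,"z":0,"wx":0,"wy":0,"wz":0},{"x":-0.012,"y":0,"z":0,"wx":0,"wy":0,"wz":0},{"x":-0.012,"y":0,"z":0,"wx":0,"wy":0,"wz":0},{"x":-0.012,"y":0,"z":0,"wx":0,"wy":0,"wz":0}]'
python3 tv.py
```

```text
time: 12.33
position: [0.4639, -0.2063, 0.0609]
tool_rot: [1.871, 2.522, 0.001]
ft_force: [0.2, 0.3, 0.2]
grip_width: 0.006
grip_force: 0.0
tcp viewer [-0.0723  0.0503] 0.0609368166007416 [0.22904229 0.34036458 0.18615747]
```

```bash
python3 -m handwheel '[{"x":-0.0005,"y":0,"z":0,"wx":0,"wy":0,"wz":0},{"x":-0.001,"y":0,"z":0,"wx":0,"wy":0,"wz":0},{"x":-0.001,"y":0,"z":0,"wx":0,"wy":0,"wz":0},{"x":-0.001,"y":0,"z":0,"wx":0,"wy":0,"wz":0}]' ;python3 tv.py
python3 -m handwheel '[{"x":0.01,"y":0,"z":0,"wx":0,"wy":0,"wz":0},{"x":0.014,"y":0,"z":-0.01,"wx":0,"wy":0,"wz":0},{"x":0.014,"y":0,"z":-0.045,"wx":0,"wy":0,"wz":0},{"x":0.014,"y":0,"z":-0.08,"wx":0,"wy":0,"wz":0},{"x":0,"y":0.005,"z":-0.105,"wx":0,"wy":0,"wz":0},{"x":-0.04,"y":0.015,"z":-0.105,"wx":0,"wy":0,"wz":0},{"x":-0.08,"y":0.03,"z":-0.105,"wx":0,"wy":0,"wz":0},{"x":-0.12,"y":0.045,"z":-0.105,"wx":0,"wy":0,"wz":0},{"x":-0.12,"y":0.048,"z":-0.105,"wx":0,"wy":0,"wz":0},{"x":-0.12,"y":0.048,"z":-0.105,"wx":0,"wy":0,"wz":0}]' >/dev/null
python3 -m handwheel '[{"x":0,"y":0,"z":0,"wx":0,"wy":0,"wz":0},{"x":0,"y":0,"z":0,"wx":0,"wy":0,"wz":0},{"x":0,"y":0,"z":0,"wx":0,"wy":0,"wz":0}]' >/dev/null
python3 look.py w8 >/dev/null
python3 tv.py;python3 capc.py w8
```

```text
time: 12.67
position: [0.4639, -0.2066, 0.0605]
tool_rot: [-1.871, -2.523, -0.001]
ft_force: [-1.0, 1.6, 1.6]
grip_width: 0.005
grip_force: 0.8
tcp viewer [-0.0725  0.05  ] 0.06050248470581242 [-0.97826676  1.61398958  1.56959684]
tcp viewer [-0.0245 -0.0692] 0.16644702664042527 [-0.46587561  0.22472745 -0.29156129]
w8 254.375 101.375 11.684759140014648
capcirc [-0.0706  0.0339] r 0.0783 ang -0.448
[ 0 21 11 13 75] [-0.1012  0.0512] r 0.1134 ang -0.468
[11 24  6 14 32] [-0.0933  0.0479] r 0.1049 ang -0.474
[ 45  45  27  22 293] [-0.0573  0.0279] r 0.0638 ang -0.453
```

Lever now reads about -0.45 against the pin at -0.458: within about 1 mm at the pin. On to the lock: over and down outside the tab.

```bash
python3 -m handwheel '[{"x":-0.03,"y":0.02,"z":0,"wx":0,"wy":0,"wz":0},{"x":-0.055,"y":0.04,"z":0,"wx":0,"wy":0,"wz":0},{"x":-0.066,"y":0.045,"z":0,"wx":0,"wy":0,"wz":0},{"x":-0.066,"y":0.045,"z":0,"wx":0,"wy":0,"wz":0},{"x":-0.066,"y":0.045,"z":0.0,"wx":0,"wy":0,"wz":0}]' && python3 tv.py && python3 look.py w9 >/dev/null
python3 - <<'E'
from wa import *
import cv2
g=cv2.imread("pics/w9.png")
# dark tab above the fingers, right of centre
m=(g[:288].max(2)<50).astype("uint8");_,l,st,ce=cv2.connectedComponentsWithStats(m)
for i in range(1,len(st)):
    if st[i,4]>80:print(st[i],wp("w9",ce[i],.08).round(4))
E
```

```text
time: 14.22
position: [0.6064, -0.3577, 0.1659]
tool_rot: [-1.872, -2.523, -0.0]
ft_force: [-0.6, -0.4, 0.1]
grip_width: 0.004
grip_force: 0.0
tcp viewer [ 0.0196 -0.1362] 0.16585434450577488 [-0.56559035 -0.42522069  0.08592463]
[252   9  72  42 196] [-0.0054  0.0165]
[420  64  19  24 221] [ 0.0927 -0.0153]
[305 179  35  19 412] [ 0.0189 -0.0917]
[302 274  18  14 212] [ 0.0099 -0.1667]
[322 274  19  14 213] [ 0.0263 -0.1669]
```

The tab sits at (0.019,-0.092), dead ahead. Down, then a slow push.

```bash
python3 -m handwheel '[{"x":0,"y":0,"z":0.03,"wx":0,"wy":0,"wz":0},{"x":0,"y":0,"z":0.06,"wx":0,"wy":0,"wz":0},{"x":0,"y":0,"z":0.09,"wx":0,"wy":0,"wz":0},{"x":0,"y":0,"z":0.112,"wx":0,"wy":0,"wz":0},{"x":0,"y":0,"z":0.112,"wx":0,"wy":0,"wz":0},{"x":0,"y":0,"z":0.112,"wx":0,"wy":0,"wz":0}]' && python3 tv.py; python3 -m handwheel '[{"x":0.006,"y":0,"z":0,"wx":0,"wy":0,"wz":0},{"x":0.012,"y":0,"z":0,"wx":0,"wy":0,"wz":0},{"x":0.017,"y":0,"z":0,"wx":0,"wy":0,"wz":0},{"x":0.021,"y":0,"z":0,"wx":0,"wy":0,"wz":0},{"x":0.025,"y":0,"z":0,"wx":0,"wy":0,"wz":0},{"x":0.029,"y":0,"z":0,"wx":0,"wy":0,"wz":0},{"x":0.033,"y":0,"z":0,"wx":0,"wy":0,"wz":0},{"x":0.037,"y":0,"z":0,"wx":0,"wy":0,"wz":0},{"x":0.041,"y":0,"z":0,"wx":0,"wy":0,"wz":0},{"x":0.041,"y":0,"z":0,"wx":0,"wy":0,"wz":0}]'; python3 tv.py
```

```text
time: 14.77
position: [0.606, -0.3565, 0.0534]
tool_rot: [-1.87, -2.522, -0.001]
ft_force: [-0.1, 0.3, 0.6]
grip_width: 0.005
grip_force: 0.0
tcp viewer [ 0.0196 -0.1349] 0.053422609274625575 [-0.11451538  0.3149739   0.58590142]
time: 15.6
position: [0.5949, -0.318, 0.0537]
tool_rot: [-1.871, -2.523, -0.001]
ft_force: [-0.4, -0.3, 0.7]
grip_width: 0.007
grip_force: 0.2
tcp viewer [ 0.0203 -0.0949] 0.05365260673824383 [-0.44515246 -0.34552997  0.65347834]
```

Now to the stop in small steps, watching the force.

```bash
python3 -m handwheel '[{"x":0.001,"y":0,"z":0,"wx":0,"wy":0,"wz":0},{"x":0.002,"y":0,"z":0,"wx":0,"wy":0,"wz":0},{"x":0.003,"y":0,"z":0,"wx":0,"wy":0,"wz":0},{"x":0.004,"y":0,"z":0,"wx":0,"wy":0,"wz":0},{"x":0.004,"y":0,"z":0,"wx":0,"wy":0,"wz":0}]'; python3 tv.py;  python3 -m handwheel '[{"x":0.001,"y":0,"z":0,"wx":0,"wy":0,"wz":0},{"x":0.002,"y":0,"z":0,"wx":0,"wy":0,"wz":0},{"x":0.002,"y":0,"z":0,"wx":0,"wy":0,"wz":0},{"x":0.002,"y":0,"z":0,"wx":0,"wy":0,"wz":0}]'; python3 tv.py
```

```text
time: 16.02
position: [0.5938, -0.3148, 0.0535]
tool_rot: [-1.872, -2.523, -0.0]
ft_force: [1.7, -2.0, 0.9]
grip_width: 0.005
grip_force: 0.8
tcp viewer [ 0.0202 -0.0915] 0.053533544367580246 [ 1.71757906 -2.02623185  0.87310129]
time: 16.35
position: [0.5934, -0.3134, 0.0535]
tool_rot: [1.871, 2.522, -0.0]
ft_force: [2.4, -2.8, -0.9]
grip_width: 0.005
grip_force: 1.9
tcp viewer [ 0.0201 -0.09  ] 0.053521403918933855 [ 2.43544547 -2.75245381 -0.91422154]
```

```bash
for i in 1; do python3 -m handwheel '[{"x":0.0005,"y":0,"z":0,"wx":0,"wy":0,"wz":0},{"x":0.001,"y":0,"z":0,"wx":0,"wy":0,"wz":0},{"x":0.001,"y":0,"z":0,"wx":0,"wy":0,"wz":0}]' >/dev/null; python3 tv.py; python3 -m handwheel '[{"x":0.0005,"y":0,"z":0,"wx":0,"wy":0,"wz":0},{"x":0.001,"y":0,"z":0,"wx":0,"wy":0,"wz":0},{"x":0.001,"y":0,"z":0,"wx":0,"wy":0,"wz":0}]' >/dev/null; python3 tv.py; done
```

```text
tcp viewer [ 0.0201 -0.09  ] 0.05355647475184151 [ 3.5688077  -5.37188503 -3.42640547]
tcp viewer [ 0.0201 -0.09  ] 0.053613528476426114 [ 5.68872101 -6.7354102  -3.71996904]
```

It has met its stop: position fixed at -0.0900 while the force rose to about 9 N, as predicted. Withdraw and check.

```bash
python3 -m handwheel '[{"x":-0.01,"y":0,"z":0,"wx":0,"wy":0,"wz":0},{"x":-0.03,"y":0,"z":0,"wx":0,"wy":0,"wz":0},{"x":-0.045,"y":0,"z":0,"wx":0,"wy":0,"wz":0},{"x":-0.045,"y":0,"z":-0.03,"wx":0,"wy":0,"wz":0},{"x":-0.045,"y":0,"z":-0.07,"wx":0,"wy":0,"wz":0},{"x":-0.045,"y":0,"z":-0.112,"wx":0,"wy":0,"wz":0},{"x":-0.01,"y":-0.02,"z":-0.112,"wx":0,"wy":0,"wz":0},{"x":0.02,"y":-0.045,"z":-0.112,"wx":0,"wy":0,"wz":0},{"x":0.02,"y":-0.045,"z":-0.112,"wx":0,"wy":0,"wz":0},{"x":0.02,"y":-0.045,"z":-0.112,"wx":0,"wy":0,"wz":0}]' >/dev/null
python3 -m handwheel '[{"x":0,"y":0,"z":0,"wx":0,"wy":0,"wz":0},{"x":0,"y":0,"z":0,"wx":0,"wy":0,"wz":0},{"x":0,"y":0,"z":0,"wx":0,"wy":0,"wz":0}]' >/dev/null
python3 look.py w10 >/dev/null
python3 tv.py;python3 capc.py w10
python3 - <<'E'
from wa import *
import cv2
g=cv2.imread("pics/w10.png")
m=(g[:288].max(2)<50).astype("uint8");_,l,st,ce=cv2.connectedComponentsWithStats(m)
for i in range(1,len(st)):
    if st[i,4]>80:print(st[i],wp("w10",ce[i],.08).round(4))
for n in("w6","w10"):
    h=cv2.cvtColor(cv2.imread(f"pics/{n}.png"),cv2.COLOR_BGR2HSV)
    m=cv2.inRange(h,(8,90,60),(22,255,255));_,l,st,ce=cv2.connectedComponentsWithStats(m)
    print(n,[(wp(n,c,.05)*1000).round() .tolist() for s,c in zip(st[1:],ce[1:]) if s[4]>150 and c[1]<280])
E
```

```text
tcp viewer [-0.0244 -0.0683] 0.16553875598677636 [-0.97395992  0.27550836 -0.07504264]
w10 253.57692337036133 102.42307662963867 11.531508445739746
capcirc [-0.0707  0.034 ] r 0.0784 ang -0.448
[ 0 22  6 10 47] [-0.1023  0.0511] r 0.1144 ang -0.463
[ 4 22 12 17 50] [-0.0952  0.0487] r 0.1070 ang -0.473
[ 44  46  29  22 310] [-0.0569  0.0276] r 0.0632 ang -0.453
[100  22  43  41 793] [-0.1583  0.071 ]
[398  46  20  32 127] [0.0297 0.0565]
[429  51  16   8 104] [0.0513 0.0633]
[243  91  22  23 224] [-0.0719  0.0334]
[465 150  17  21 228] [ 0.0846 -0.0048]
[356 230  40  31 851] [ 0.0159 -0.0677]
[302 274  19  14 216] [-0.0339 -0.0989]
[322 274  19  14 215] [-0.0176 -0.099 ]
w6 [[107.0, 67.0], [-1.0, 4.0], [108.0, -74.0]]
w10 [[107.0, 67.0], [-1.0, 4.0], [108.0, -74.0]]
```

```bash
python3 -m handwheel '[{"x":-0.01,"y":-0.02,"z":-0.03,"wx":0,"wy":0,"wz":0},{"x":-0.02,"y":-0.05,"z":-0.06,"wx":0,"wy":0,"wz":0},{"x":-0.02,"y":-0.08,"z":-0.08,"wx":0,"wy":0,"wz":0},{"x":-0.02,"y":-0.08,"z":-0.08,"wx":0,"wy":0,"wz":0},{"x":-0.02,"y":-0.08,"z":-0.08,"wx":0,"wy":0,"wz":0},{"x":-0.02,"y":-0.08,"z":-0.08,"wx":0,"wy":0,"wz":0}]' && python3 -c "
from bench import ctrl
print(ctrl.close_job())"
```

```text
time: 18.48
position: [0.4737, -0.3472, 0.2455]
tool_rot: [1.872, 2.523, 0.001]
ft_force: [-0.0, 1.1, -0.5]
grip_width: 0.002
grip_force: 0.0
the job is handed in; nothing more can be done
None
```

The lever points at the preset pin to within about 1 mm by the camera measurements, the locking slide was pushed to its stop, the bottles measured as unmoved, and the job was handed in at 18.5 s with the arm withdrawn; no verdict was returned.

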